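Load a sample cup and cam-lock the analyser sledge

TASK

Stand the green-marked sample cup, lid up, in the tray of the sloping analyser's sledge, and slide the sledge gently, without slamming it, into the amber hood until its end plate meets the rubber seal. Then give the red wing of the cam lock its quarter turn clockwise so that the cam hooks the sledge's pin and draws the end plate tight against the seal. Leave everything else on the bench where it stands.

Things in the scene. Friction and masses are not known exactly. Their poses are not given: they have to be found in the camera images.
- cup_green_mid (a point): Centre (half-way up, 16 mm above the foot) of the loose sample cup to load: white plastic cylinder 38 mm in diameter, 32 mm tall, 30 to 60 g, with a green top and a green band. z is its axis, from foot to lid. It stands on the bench; two like cups (blue, yellow) stand at least 75 mm away, centre to centre.
- cup_blue_mid (a point): Centre of a like cup with blue top and band. Leave it alone.
- cup_yellow_mid (a point): Centre of a like cup with yellow top and band. Leave it alone.
- deck: The analyser's fixed deck: aluminium plate 250 mm (up the slope) by 360 mm, sloping 27 degrees, low edge towards the robot; placed and yawed afresh each time. Origin: centre of its upper face. x points up the slope, y across it to the robot's left, z out of the deck (27 degrees from vertical, leaning towards the robot).
- hood (a point): Middle of the amber hood's mouth, at deck level; axes as the deck's. The hood stands on the deck from here to y +118 mm, x -52 to +52 mm, 62 mm high, open towards -y. A sprung rubber seal rings the mouth and stands 10 mm out of it.
- tray (a point): Centre of the sledge's tray floor, 10 mm above the deck; axes as the deck's (z out of the floor, y the way the sledge slides in). Free floor 62 mm (x) by 94 mm (y), with a ledge 8 mm high downhill (-x; a cup that slips rests against it), 4 mm uphill, a 6 mm lip at +y, and at y -49 to -55 mm the white end plate, 104 mm wide, its top 64 mm above the deck.
- pin (a point): Foot end of the sledge's steel pin (8 mm thick, standing out of the deck), which the cam hooks; it hangs from a dark arm that runs downhill from the end plate, its top 22 mm above the deck. Axes as the deck's.
- tab (a point): Point on the sledge's blue upright finger tab, 42 mm above the deck: the tab is 12 mm thick (y), 32 mm wide (x), from 16 to 62 mm above the deck. Axes as the deck's. Pinch it or push it towards +y. The clear gap between it and the end plate is 38 mm.
- sledge (a joint): Travel of the sledge (m) along the deck's +y: starts between 0 and 0.03; meets the slack seal at about 0.124; 0.130 when drawn home by the cam. It slides with 1.5 N friction and stays where left; the seal pushes back with 1.7 N per mm (10 N when home), so without the cam it creeps back to about 0.125.
- wing (a point): Centre of the cam lock's red wing, on the turning axis, 46 mm above the deck. A bar 64 mm long (its own x, white dot at the +x end), 12 mm thick (its own y), 26 mm tall (its own z, the turning axis, parallel to the deck's z), from 32 to 58 mm above the deck; 10 mm free below it down to the pin arm. The axis stands at x -75, y 53 mm of the deck.
- cam (a joint): Angle of the cam (rad), growing clockwise as seen from above: starts between 0 and 0.1 (open, wing's x up the slope), about 1.57 locked (white dot to the right), stop at 1.65. It catches the pin only with the sledge at 0.121 or more, draws it in from about 0.5 to 1.36 rad with up to 0.2 N m, and stays where left. Turned before the sledge is in, it bars the pin's way.
- reagent: Brown bottle, 64 mm in diameter, 170 mm tall; origin under its foot. Leave it alone.
- jar: White jar with red lid, 60 mm in diameter, 80 mm tall; origin under its foot. Leave it alone.
- beaker: Glass beaker, 70 mm in diameter, 90 mm tall; origin under its foot. Leave it alone.
- ref_disc: Steel disc, 40 mm in diameter, 10 mm thick, lying on the bench; origin under it. Leave it alone.
There are look-alikes about, which are no part of the job. What is shaped like the part that bears cup_green_mid but pink or purple is not meant.

How it is judged:
By the outcome, as a careful person would: the job done as asked, in the order asked, and still so for the second after the job is handed in, with the robot touching nothing.
It also fails if it takes over 64 s, if anything falls off the work surface, if the arm or the gripper's body presses on something with over 40 N, if the wrist force passes 120 N, or if a joint passes its speed limit or range.

ROBOT

A 6-joint arm with a two-finger parallel gripper is mounted at the origin on the work surface. World frame = base frame: x ahead of the robot, y to its left, z up, the work surface at z = 0. Lengths are in mm, angles in rad, forces in N, time in s.
With the tool pointing down it reaches from about 350 to 875 mm from the base axis. Payload 4.2 kg.
Tool frame: the origin (TCP) lies at the very end of the fingers, on their centre line; the grasp point (between the pads) lies 19 mm behind it; z points along the fingers, y is the line along which they close (so a half turn about z gives the same grasp; the last joint's range is limited). The gripper opens to 85 mm and grips with 20 to 120 N. Pads are 22 mm wide; open, the fingers measure 114 mm over their backs; the gripper's body (76 mm by 85 mm) begins 54 mm behind the grasp point. The pads swing forward as they close: fully open they stand 13 mm farther back than shut.
Start: joints at [0.259, 0.385, 0.008, 0, -1.194, -0.259], TCP at [624.979, 0.025, 231.312] pointing down, gripper open.
Joint ranges: [-3.14, 3.14], [-1.21, 2.06], [-1.07, 1.41], [-3.16, 2.05], [-2.99, -0.16], [-3.1, 3.1]. Speed limits (rad/s): [2.79, 2.79, 3.14, 3.14, 3.14, 3.14].

INTERFACE

Orientations are given as a unit quaternion [x, y, z, w].
In Python, from bench import arm gives the robot as it stands. The module is installed in compiled form; this text tells all that it offers.
- The arm moves only by the tool drive_tool, never from a script. Its argument "targets" is a list of rows, each a list of 5 numbers: the closure, from -1 (fully open) to 1 (shut), then the shift along the tool's x, y, z in mm, then the turn about the tool's z in degrees. In form: [[grip, tx, ty, tz, roll], ...]. A call has 1 to 12 rows; each row is the pose to reach, as a shift and turn from the pose commanded when the call began, along the tool's axes at that moment; what a row does not reach only later rows make up. A row lasts 1/10 s, in which the tool goes at most 50 mm and 8.59 degrees, less where a joint would pass 70% of its speed; a pose out of reach is approached as far as the arm can. A call with a gripper value outside its range is refused whole. The fingers move at their own pace and stop on an object; the grip force is fixed at half the most. Time passes only in rows, so rows that repeat a pose let the fingers close. It gives the time, the measured TCP pose, the force, the opening and the grip force at its end, in the units of the state.
- arm.read_state(): the state, without advancing time (a new reading comes with each control period).
- arm.get_image(name): name is "scene" or "side" or "wrist"; returns the picture (420x560x3 uint8, blue, green, red); there is no depth.
- arm.camera_params(name): a dict with "fov_y" (degrees; the focal length in pixels is half the picture's height over the tangent of half this angle, whatever the lens; pixels are square), "cx", "cy" (the principal point, pixels), "D" ([k1, k2, p1, p2, k3] as OpenCV has them; the pictures are not rectified), "rvec" (rotation vector, rad) and "tvec" (3), from world to camera coordinates, as OpenCV has them; the wrist camera has in their place "tool_from_camera" (4x4, takes a point from camera to tool coordinates, whose origin is the TCP and whose axes are the flange's). Camera axes: x right, y down, z forward; pixel columns grow to the right and rows downward; lengths in mm; the calibration is good to about 2 mm. A picture is of the moment at which its call begins: read the wrist's pose just before it. camera_params takes no time and is no camera call.
- arm.job_done(): hands the job in; it is judged then, once.
The state is a dict: "clock": time; "joints": joint angles; "joint_vel": joint speeds; "joint_efforts": joint torques, N m; "position": TCP position; "ee_rot": TCP orientation; "contact_force": force on the tool from outside, world axes, zero at the start; "wrist_torque": the same for the moment, N m; "gripper_width": finger opening in mm; "grasp_force": force on a finger pad.
Only numpy, scipy, OpenCV 4.12 (cv2) and the standard library are available. Lean on these libraries where they do the work, as an engineer would, in place of code of your own. Each camera call takes 0.05 s, during which the arm holds its last target. There are 200 camera calls.

## Working session

There is one attempt and no reset: what is moved stays moved. The work goes in short steps, Python scripts to look and compute and a tool call to move; the robot and the scene stay as the last step left them, time stands still between calls to the robot, and variables do not carry over. Pictures are saved under pics/ and viewed, at most 10 in all, crops included, and the job is handed in when it is done.

Besides the shell and the picture viewer there is one more tool, called as name([rows], argument=value, ...), one row to a line, values as JSON. drive_tool: Moves the arm, as the interface text tells. Its arguments: {"type":"object","properties":{"targets":{"type":"array","items":{"type":"array","items":{"type":"number"}}}},"required":["targets"]}

```bash
mkdir -p pics; python3 - <<'E'
from bench import arm
import cv2,numpy as np
s=arm.read_state();print({k:np.round(s[k],3).tolist() for k in s})
for n in("scene","side","wrist"):
    i=arm.get_image(n);cv2.imwrite(f"pics/{n}0.png",i);np.set_printoptions(precision=4,suppress=True);print(n,arm.camera_params(n))
a=[cv2.imread(f"pics/{n}0.png") for n in("scene","side")]
E
```

```text
{'clock': 0.0, 'joints': [0.259, 0.386, 0.007, -0.0, -1.194, -0.259], 'joint_vel': [-0.001, -0.0, -0.002, 0.001, -0.002, -0.0], 'joint_efforts': [-0.001, -39.229, 18.84, 4.186, -0.005, 0.0], 'position': [624.411, 0.022, 230.209], 'ee_rot': [-0.707, 0.707, 0.001, -0.001], 'contact_force': [-0.45, -0.086, -0.35], 'wrist_torque': [-0.005, 0.083, -0.04], 'grasp_force': 0.0, 'gripper_width': 84.994}
scene {'fov_y': 44.77443109566823, 'cx': 281.49540565171736, 'cy': 214.13728980218212, 'D': array([0.0613, 0.    , 0.    , 0.    , 0.    ]), 'rvec': array([ 1.7575,  2.0741, -0.576 ]), 'tvec': array([  35.544 , -404.0977, 1961.2944])}
side {'fov_y': 52.64501095158715, 'cx': 279.2799718957786, 'cy': 213.96841238767118, 'D': array([0.0348, 0.    , 0.    , 0.    , 0.    ]), 'rvec': array([ 2.1929, -0.5845,  0.3066]), 'tvec': array([-418.5115,  267.0875,  939.084 ])}
wrist {'fov_y': 69.52767937671881, 'cx': 279.6417219672705, 'cy': 205.18200166938303, 'D': array([-0.0633,  0.    ,  0.    ,  0.    ,  0.    ]), 'tool_from_camera': array([[  -0.0011,   -0.9565,   -0.2919,   74.263 ],
       [   1.    ,   -0.001 ,   -0.0003,   -0.038 ],
       [   0.    ,   -0.2919,    0.9565, -143.1245],
       [   0.    ,    0.    ,    0.    ,    1.    ]])}
```

View pics/scene0.png

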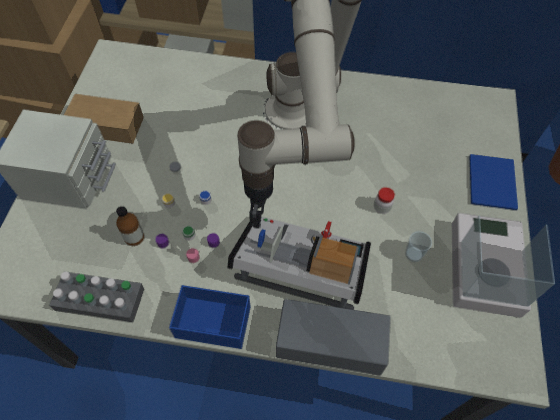

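View pics/side0.png

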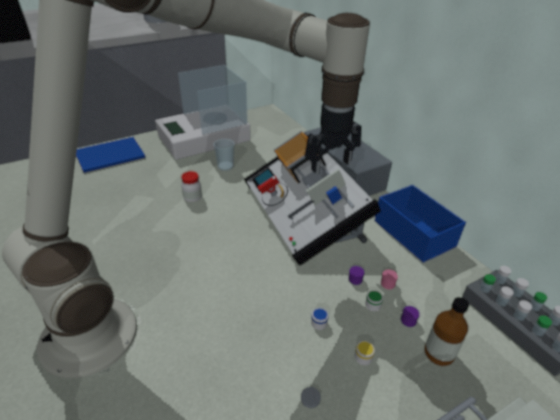

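The green-topped cup is at scene (188,231) and side (374,299). The purple cups (scene 162,240 and 213,240), the pink one (193,255), the blue (205,197) and the yellow (168,199) are not meant, nor are the green caps in the rack. The analyser is at scene (305,260).

```bash
python3 - <<'E'
import cv2,numpy as np
a=cv2.imread("pics/scene0.png")[205:315,140:380];b=cv2.imread("pics/side0.png")[120:330,230:430];w=cv2.imread("pics/wrist0.png")
A=cv2.resize(a,(480,220),interpolation=2);A=cv2.resize(a,(400,183),interpolation=2);B=cv2.resize(b,(400,420),interpolation=2)
c=np.zeros((603,800,3),np.uint8);c=c[:600]
c[:183,:400]=A;c[180:600,:400]=B;c[:300,400:]=cv2.resize(w,(400,300))
cv2.imwrite("pics/m1.png",c)
E
```

```text
(no output)
```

View pics/m1.png

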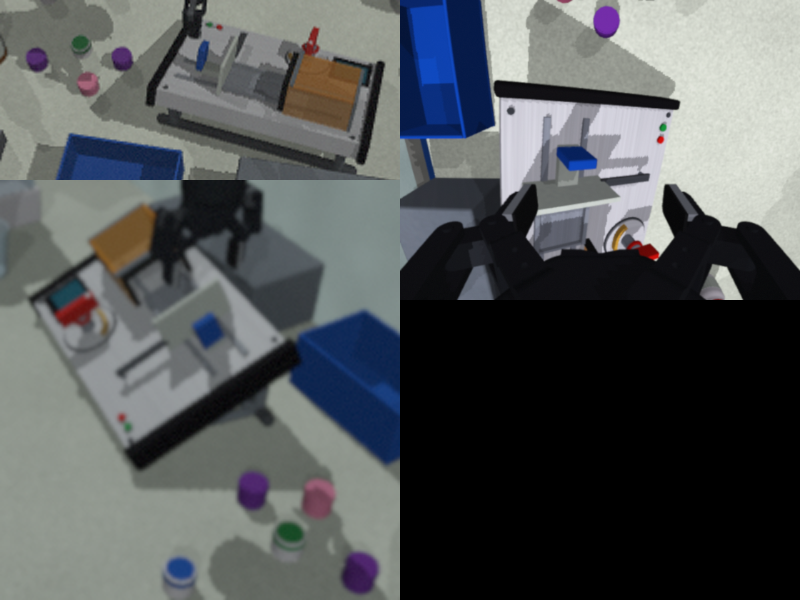

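```bash
cat >h.py <<'E'
from bench import arm
import cv2,numpy as np
from scipy.spatial.transform import Rotation as R
np.set_printoptions(precision=1,suppress=True)
def pose():
    s=arm.read_state();return R.from_quat(s["ee_rot"]).as_matrix(),np.array(s["position"])
def ray(n,uv,p=None):
    c=arm.camera_params(n);f=210/np.tan(np.radians(c["fov_y"]/2))
    K=np.array([[f,0,c["cx"]],[0,f,c["cy"]],[0,0,1.]])
    q=cv2.undistortPoints(np.array([[uv]],float),K,c["D"])[0,0];d=np.array([q[0],q[1],1.])
    if n=="wrist":
        r,t=p or pose();T=np.array(c["tool_from_camera"]);o=r@T[:3,3]+t;d=r@T[:3,:3]@d
    else:
        r=cv2.Rodrigues(c["rvec"])[0];o=-r.T@c["tvec"];d=r.T@d
    return o,d/np.linalg.norm(d)
def plane(od,z):
    o,d=od;return o+d*(z-o[2])/d[2]
def tri(*rs):
    A=sum(np.eye(3)-np.outer(d,d) for o,d in rs);b=sum((np.eye(3)-np.outer(d,d))@o for o,d in rs)
    x=np.linalg.solve(A,b);return x,max(np.linalg.norm(np.cross(x-o,d)) for o,d in rs)
H={"green":(45,85,90),"blue":(100,120,120),"amber":(8,20,110),"red":(0,5,140)}
def blobs(img,c,roi=(0,0,560,420),amin=12,sv=None):
    x0,y0,x1,y1=roi;h=cv2.cvtColor(img,cv2.COLOR_BGR2HSV);lo,hi,s=H[c]
    m=cv2.inRange(h,(lo,sv or s,40),(hi,255,255))
    if c=="red":m|=cv2.inRange(h,(174,s,60),(180,255,255))
    k=np.zeros_like(m);k[y0:y1,x0:x1]=m[y0:y1,x0:x1]
    n,_,st,ce=cv2.connectedComponentsWithStats(k)
    return sorted([(int(st[i,4]),ce[i].round(1).tolist(),st[i,:4].tolist()) for i in range(1,n) if st[i,4]>=amin],reverse=True)
E
python3 - <<'E'
from h import *
S,D=cv2.imread("pics/scene0.png"),cv2.imread("pics/side0.png")
for c,rs,rd in(("green",(175,220,202,245),(360,285,390,312)),("blue",(250,225,275,252),(320,180,345,205)),("red",(310,215,340,245),(250,170,290,205)),("amber",(300,220,365,290),(270,125,320,175))):
    a=blobs(S,c,rs,5);b=blobs(D,c,rd,5);print(c,a[:3],b[:3])
    if a and b:print(tri(ray("scene",a[0][1]),ray("side",b[0][1])),plane(ray("scene",a[0][1]),32),plane(ray("side",b[0][1]),32))
E
```

```text
green [(55, [187.6, 230.1], [183, 227, 10, 8])] [(86, [374.7, 295.9], [369, 292, 12, 9])]
(array([ 602.9, -243.1,   31.3]), np.float64(0.40854826095960056)) [ 603.5 -243.2   32. ] [ 602.1 -243.2   32. ]
blue [(83, [261.0, 237.9], [258, 230, 7, 17])] [(150, [333.6, 194.7], [327, 187, 14, 17])]
(array([653.5,   8.6, 146.2]), np.float64(0.7449944869093981)) [592.4  -6.   32. ] [755.3 129.8  32. ]
red [(64, [326.6, 230.2], [322, 222, 9, 16])] [(151, [267.3, 184.9], [258, 179, 20, 13])]
(array([561.4, 197.9,  91. ]), np.float64(2.5568874626728926)) [529.2 197.3  32. ] [601.5 274.1  32. ]
amber [(1393, [333.6, 259.7], [310, 237, 47, 46])] [(600, [292.7, 149.1], [276, 133, 33, 33])]
(array([680.9, 235.4, 152.2]), np.float64(13.843269668769612)) [630.8 231.   32. ] [789.5 424.4  32. ]
```

drive_tool([
  [-1,40,4,0,0],
  [-1,85,8,0,0],
  [-1,130,12,0,0],
  [-1,175,16,10,0],
  [-1,215,20,25,0],
  [-1,243,22,45,0],
  [-1,243,22,50,0],
  [-1,243,22,50,0],
])

```text
clock: 0.95
position: [602.0, -243.3, 179.6]
ee_rot: [-0.707, 0.708, 0.001, -0.001]
contact_force: [-0.8, 0.3, 0.5]
gripper_width: 84.9
grasp_force: 0.0
```

```bash
python3 - <<'E'
from h import *
p=pose();print(p[1],arm.read_state()["clock"]);w=arm.get_image("wrist");S=arm.get_image("scene");D=arm.get_image("side")
for n,i in(("w1",w),("s1",S),("d1",D)):cv2.imwrite(f"pics/{n}.png",i)
print([(b,plane(ray("wrist",b[1],p),30)) for b in blobs(w,"green",amin=40)[:3]])
c=np.zeros((600,800,3),np.uint8);c[:300,:400]=cv2.resize(w,(400,300));c[:300,400:]=cv2.resize(S[210:315,230:370],(400,300),interpolation=2)
c[300:,:400]=cv2.resize(D[120:270,235:435],(400,300),interpolation=2);cv2.imwrite("pics/m2.png",c)
E
```

```text
[ 602.  -243.3  179.6] 0.95
[((798, [280.1, 190.6], [264, 175, 33, 32]), array([ 601.2, -243.3,   30. ])), ((184, [3.2, 67.8], [0, 54, 9, 28]), array([ 863.9, -365.5,   30. ]))]
```

View pics/m2.png

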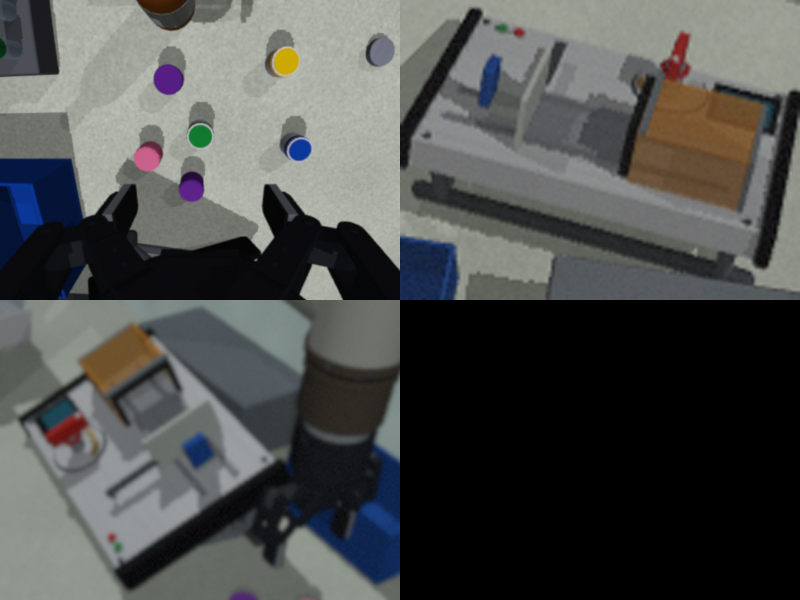

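Green cup in the wrist mosaic is at (200,136), and nothing stands within the jaws' reach along world x. The deck, tab, plate, hood and wing are clear in the other views. Grasping.

drive_tool([
  [-0.4,0,1,40,0],
  [-0.4,0,1,80,0],
  [-0.4,0,1,115,0],
  [-0.4,0,1,145,0],
  [-0.4,0,1,165,0],
  [-0.4,0,1,175,0],
  [-0.4,0,1,175,0],
  [-0.4,0,1,175,0],
])

```text
clock: 1.9
position: [603.3, -242.7, 7.8]
ee_rot: [0.708, -0.707, 0.001, -0.001]
contact_force: [0.1, 0.0, 0.7]
gripper_width: 59.6
grasp_force: 0.0
```

drive_tool([
  [-0.4,0,1,4,0],
  [-0.2,0,1,4,0],
  [0,0,1,4,0],
  [0.3,0,1,4,0],
  [0.3,0,1,4,0],
  [0.3,0,1,4,0],
  [0.3,0,1,4,0],
  [0.3,0,1,4,0],
])

```text
clock: 2.7
position: [601.6, -243.2, 3.2]
ee_rot: [0.707, -0.707, 0.001, -0.0]
contact_force: [-0.7, 0.7, 4.9]
gripper_width: 36.4
grasp_force: 60.1
```

drive_tool([
  [0.3,0,0,-15,0],
  [0.3,0,0,-50,0],
  [0.3,0,0,-95,0],
  [0.3,0,0,-140,0],
  [0.3,-20,0,-180,0],
  [0.3,-50,0,-215,0],
  [0.3,-80,-5,-250,0],
  [0.3,-115,-10,-280,0],
  [0.3,-150,-15,-305,0],
  [0.3,-185,-20,-325,0],
  [0.3,-200,-20,-327,0],
  [0.3,-200,-20,-327,0],
])

```text
clock: 3.9
position: [620.7, -41.0, 329.7]
ee_rot: [0.708, -0.706, -0.0, -0.0]
contact_force: [-0.4, -0.6, -1.6]
gripper_width: 36.6
grasp_force: 60.1
```

```bash
python3 - <<'E'
from h import *
import pickle
p=pose();print(p[1],arm.read_state()["clock"],arm.read_state()["gripper_width"]);w=arm.get_image("wrist");D=arm.get_image("side");cv2.imwrite("pics/w2.png",w);cv2.imwrite("pics/d2.png",D);pickle.dump(p,open("p2.pkl","wb"))
cv2.imwrite("pics/w2b.png",cv2.resize(w,(800,600),interpolation=2))
E
```

```text
[620.7 -41.  329.7] 3.9 36.58756564441397
```

View pics/w2b.png

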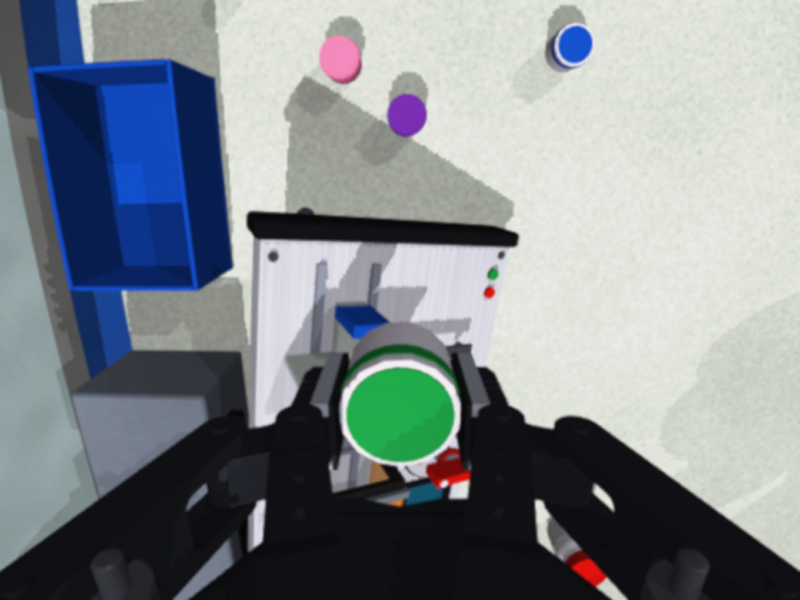

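The cup is held lid up, and the -y end of the deck shows with its tab at (360,318). The gripper hides the rest, so I move on towards +y to see it.

drive_tool([
  [0.3,-20,0,-10,0],
  [0.3,-55,0,-25,0],
  [0.3,-90,0,-40,0],
  [0.3,-125,0,-50,0],
  [0.3,-160,0,-60,0],
  [0.3,-185,0,-60,0],
  [0.3,-200,0,-60,0],
  [0.3,-200,0,-60,0],
  [0.3,-200,0,-60,0],
])

```text
clock: 4.9
position: [621.0, 155.8, 388.4]
ee_rot: [-0.707, 0.707, 0.0, -0.001]
contact_force: [-0.3, 0.2, -0.4]
gripper_width: 36.4
grasp_force: 60.1
```

```bash
python3 - <<'E'
from h import *
import pickle
p=pose();print(p[1],arm.read_state()["clock"],arm.read_state()["gripper_width"]);w=arm.get_image("wrist");cv2.imwrite("pics/w3.png",w);pickle.dump(p,open("p3.pkl","wb"))
cv2.imwrite("pics/w3b.png",cv2.resize(w,(800,600),interpolation=2))
E
```

```text
[621.  155.8 388.4] 4.9 36.4394828103161
```

View pics/w3b.png

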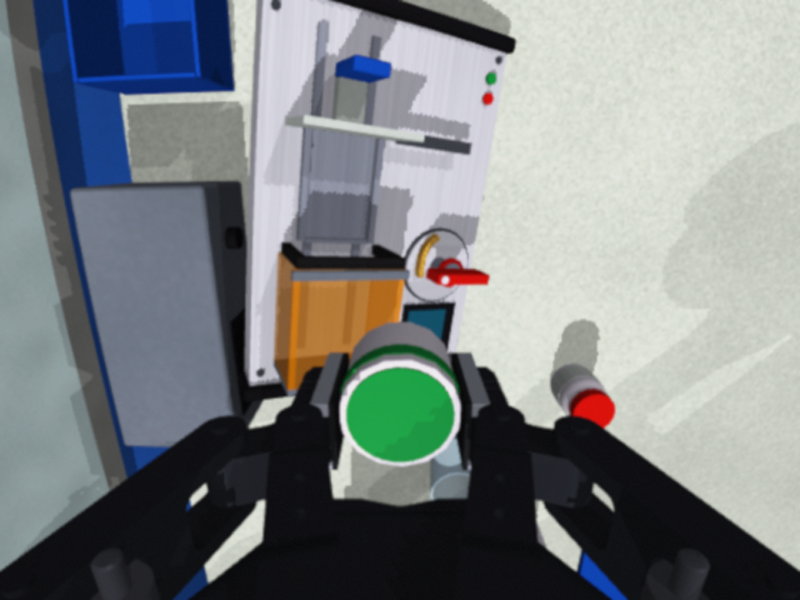

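The view shows the tab at (363,68), the end plate's top edge from (287,120) to (425,138), the hood mouth at about y=262, the wing from (430,272) to (488,278) with the dot at (445,280), and the tray floor around (335,215).

```bash
python3 - <<'E'
from h import *
import pickle
from scipy.optimize import least_squares
p3=pickle.load(open("p3.pkl","rb"));k=560/800
W=lambda u,v:ray("wrist",(u*k,v*k),p3)
up=[W(287,120),ray("side",(341,171))];dn=[W(425,138),ray("side",(306.5,188.5))]
print("plate up",tri(*up),"down",tri(*dn))
t=np.radians(27)
def ax(y):return np.array([np.cos(y)*np.cos(t),np.sin(y)*np.cos(t),np.sin(t)]),np.array([-np.sin(y),np.cos(y),0])
def f(v):
    x,_=ax(v[3]);r=[]
    for s,rs,wt in((52,up,(1,.5)),(-52,dn,(1,.5))):
        q=v[:3]+s*x
        for (o,d),w in zip(rs,wt):r+=list(w*np.cross(q-o,d))
    return r
s=least_squares(f,[650,50,160,0]);print(s.x,np.degrees(s.x[3]),np.array(s.fun))
x,y=ax(s.x[3]);z=np.cross(x,y);c=s.x[:3];print(x,y,z)
tr=c-54*z+52*y;print("tray",tr)
# points on deck-parallel planes above deck
def onz(od,h):
    o,d=od;n=(tr-10*z+h*z-o)@z/(d@z);q=o+n*d;return q,np.array([(q-tr)@x,(q-tr)@y])
for n,u,v,h in(("tab",363,64,62),("dot",445,280,58),("wing far",488,274,58),("disc",437,265,2),("hood L",285,255,62),("edge up",253,250,0),("edge dn",468,262,0),("edgeup2",262,60,0),("edgedn2",497,80,0),("mouth mid",345,275,62),("floor lip",335,240,16),("ledge?",240*0+378,215,18)):
    q,e=onz(W(u,v),h);print(n,q,e)
w=cv2.imread("pics/w3.png");print(blobs(w,"red",(290,180,350,210)),blobs(w,"blue",(225,30,280,65)))
d=cv2.imread("pics/d1.png");print(blobs(d,"red",(250,170,290,205)))
print("wing tri",tri(W(460,275),ray("side",blobs(d,"red",(250,170,290,205))[0][1]),))
E
```

```text
plate up (array([705.2,  50.3, 180.7]), np.float64(1.6250523164411348)) down (array([600.1,  61.2, 152.1]), np.float64(1.1642153220397593))
[650.7  55.7 171.8  -0.1] -7.130478613792401 [ 0.8 -6.2  0.8 -4.5  2.2 -2.   0.2  5.8 -0.3  1.   0.1  1. ]
[ 0.9 -0.1  0.5] [0.1 1.  0. ] [-0.5  0.1  0.9]
tray [681.5 104.3 123.6]
tab [648.2   8.5 171.2] [  2.8 -99.2]
dot [575.6 193.8 118.3] [-106.    75.7]
wing far [528.  193.9  94.2] [-159.    69.9]
disc [578.3 193.   56.9] [-131.3   75.2]
hood L [712.  152.2 194.4] [53.8 51.3]
edge up [754.2 157.5 145.8] [68.5 61.8]
edge dn [539.9 194.5  35.1] [-175.4   72. ]
edgeup2 [733.2  -1.2 145.2] [ 67.1 -98.2]
edgedn2 [516.7  -3.7  35.9] [-173.6 -127.5]
mouth mid [667.7 175.  170.6] [ 1.3 68.4]
floor lip [681.5 152.  127.4] [-3.6 47.3]
ledge? [641.3 130.6 110.6] [-44.3  21.2]
[(444, [319.4, 192.0], [299, 181, 43, 20])] [(548, [254.0, 48.0], [235, 39, 39, 19])]
[(150, [267.3, 184.9], [258, 179, 20, 13])]
wing tri (array([557.4, 194.8,  95.7]), np.float64(0.2543308209375973))
```

```bash
python3 - <<'E'
from h import *
import pickle
p2,p3=[pickle.load(open(f"p{i}.pkl","rb")) for i in(2,3)];k=.7
t=np.radians(27);a=np.radians(-7.13);x=np.array([np.cos(a)*np.cos(t),np.sin(a)*np.cos(t),np.sin(t)]);y=np.array([-np.sin(a),np.cos(a),0]);z=np.cross(x,y);tr=np.array([681.5,104.3,123.6])
for n,A,B in(("screwU",(273,257),(276,5)),("screwD",(501,255),(499,60)),("red",(489,293),(488,99)),("green",(493,274),(491,78)),("tabcorner",(336,307),(338,58))):
    q,e=tri(ray("wrist",(A[0]*k,A[1]*k),p2),ray("wrist",(B[0]*k,B[1]*k),p3));print(n,q,e,"h above deck",(q-tr)@z+10,"xy",(q-tr)@x,(q-tr)@y)
E
```

```text
screwU [720.2 -43.4 141.4] 0.1712352773037293 h above deck 0.08000217951325439 xy 58.65032569938424 -141.77919283997977
screwD [516.  -23.2  36.8] 0.2782798191336965 h above deck 0.05795259479237025 xy -171.6304740593083 -147.05301283629575
red [526.9  16.3  41.8] 0.34185206676361907 h above deck 1.7533439812096905 xy -164.08797895654953 -106.51157821427203
green [524.5  -4.4  42.5] 0.03625895900326831 h above deck 2.313264214763895 xy -163.59986200961163 -127.34968373101673
tabcorner [671.6  -2.3 142.2] 0.6549826537891738 h above deck 25.00486720102141 xy 11.422884060063351 -107.00872457192875
```

The deck plane is confirmed to within 0.1 mm and the yaw is about -7°. With the cup gripped this low, the gripper's knuckles would only just clear the end plate and hood, so I regrip it 7 mm higher at its old spot.

drive_tool([
  [0.3,20,0,0,0],
  [0.3,65,3,0,0],
  [0.3,110,6,0,0],
  [0.3,155,9,0,0],
  [0.3,200,12,20,0],
  [0.3,245,15,50,0],
  [0.3,290,18,80,0],
  [0.3,330,19,115,0],
  [0.3,365,19,155,0],
  [0.3,390,19,195,0],
  [0.3,399,19,235,0],
  [0.3,399,19,280,0],
])

```text
clock: 6.15
position: [600.4, -246.2, 108.2]
ee_rot: [-0.705, 0.709, -0.001, 0.0]
contact_force: [0.0, 0.4, -0.9]
gripper_width: 36.7
grasp_force: 60.1
```

drive_tool([
  [0.3,0,0,40,0],
  [0.3,0,0,70,0],
  [0.3,0,0,90,0],
  [0.3,0,0,98,0],
  [0.3,0,0,98,0],
  [0.3,0,0,98,0],
])

```text
clock: 6.75
position: [602.6, -242.9, 12.8]
ee_rot: [-0.707, 0.707, -0.001, 0.001]
contact_force: [-0.5, -0.1, -0.0]
gripper_width: 36.4
grasp_force: 60.1
```

drive_tool([
  [0.3,0,0,5,0],
  [0.3,0,0,9,0],
  [0.3,0,0,9,0],
  [-0.2,0,0,9,0],
  [-0.2,0,0,9,0],
  [-0.2,0,0,9,0],
  [-0.2,0,0,2,0],
  [-0.2,0,0,2,0],
  [0.3,0,0,2,0],
  [0.3,0,0,2,0],
  [0.3,0,0,2,0],
  [0.3,0,0,2,0],
])

```text
clock: 7.95
position: [602.6, -242.1, 10.1]
ee_rot: [0.707, -0.707, 0.001, -0.0]
contact_force: [-0.8, 1.5, 5.2]
gripper_width: 36.1
grasp_force: 60.3
```

drive_tool([
  [0.3,0,0,-15,0],
  [0.3,0,0,-55,0],
  [0.3,0,0,-100,0],
  [0.3,0,-5,-145,8],
  [0.3,-20,-10,-185,16],
  [0.3,-55,-20,-220,24],
  [0.3,-90,-30,-245,32],
  [0.3,-125,-40,-260,40],
  [0.3,-165,-50,-260,48],
  [0.3,-205,-60,-260,56],
  [0.3,-245,-66,-260,64],
  [0.3,-280,-70,-260,72],
])

```text
clock: 9.15
position: [671.6, 40.0, 269.2]
ee_rot: [-0.154, 0.988, 0.0, -0.0]
contact_force: [0.3, -0.0, -0.9]
gripper_width: 36.2
grasp_force: 60.1
```

```bash
python3 - <<'E'
from h import *
r,p=pose();print(p,np.degrees(np.arctan2(r[1,0],r[0,0])),np.degrees(arm.read_state()["joints"]))
print("to target in tool axes",r.T@(np.array([676.7,105.9,160])-p))
E
```

```text
[671.6  40.  269.2] -162.30589788905917 [ 17.1  25.7  11.6  -0.  -76.  -89.4]
to target in tool axes [-25.   61.2 109.2]
```

drive_tool([
  [0.3,-10,25,0,8],
  [0.3,-20,50,0,16],
  [0.3,-25,61,0,25],
  [0.3,-25,61,20,25],
  [0.3,-25,61,50,25],
  [0.3,-25,61,75,25],
  [0.3,-25,61,92,25],
  [0.3,-25,61,100,25],
  [0.3,-25,61,100,25],
  [0.3,-25,61,100,25],
])

```text
clock: 10.15
position: [677.4, 103.8, 170.4]
ee_rot: [0.061, 0.998, 0.0, 0.001]
contact_force: [-0.4, 0.8, 0.5]
gripper_width: 36.1
grasp_force: 60.0
```

```bash
python3 - <<'E'
from h import *
r,p=pose();print(p,np.degrees(np.arctan2(r[1,0],r[0,0])))
print("to target in tool axes",r.T@(np.array([676.7,105.9,141])-p))
w=arm.get_image("wrist");D=arm.get_image("side");S=arm.get_image("scene")
c=np.zeros((600,800,3),np.uint8);c[:300,:400]=cv2.resize(w,(400,300));c[:300,400:]=cv2.resize(S[210:315,230:370],(400,300),interpolation=2)
c[300:,:400]=cv2.resize(D[120:270,235:435],(400,300),interpolation=2);cv2.imwrite("pics/m4.png",c)
E
```

```text
[677.4 103.8 170.4] 173.00654627733678
to target in tool axes [ 1.   2.  29.4]
```

View pics/m4.png

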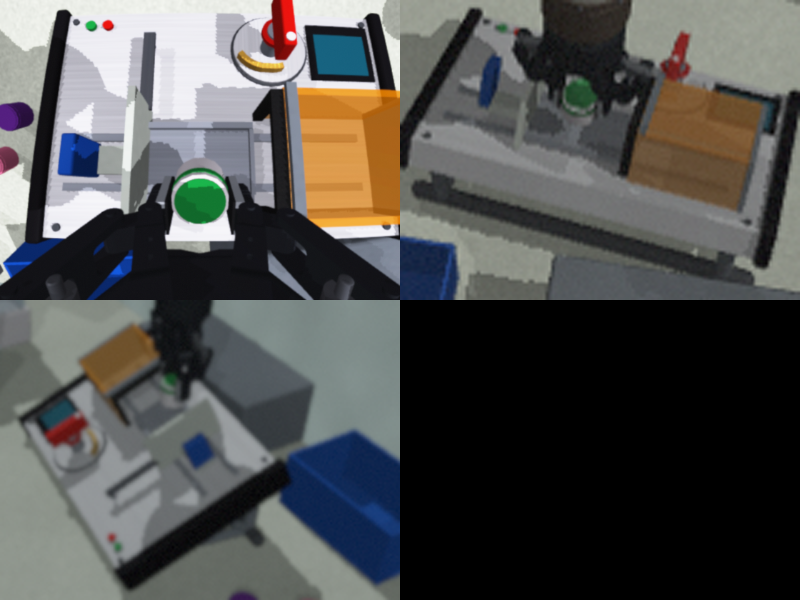

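The wrist view shows the cup at (200,195) over the tray, with the end plate to its left (135) and the hood's seal to its right (280). It is well centred, so I lower it.

drive_tool([
  [0.3,1,3,10,0],
  [0.3,1,3.5,18,0],
  [0.3,1,3.5,24,0],
  [0.3,1,3.5,26,0],
  [0.3,1,3.5,27,0],
  [0.3,1,3.5,27,0],
])

```text
clock: 10.9
position: [676.4, 107.3, 142.2]
ee_rot: [0.061, 0.998, -0.0, 0.0]
contact_force: [1.1, -0.2, -0.5]
gripper_width: 35.8
grasp_force: 60.0
```

drive_tool([
  [0.3,0,0,1,0],
  [0.3,0,0,2,0],
  [0.3,0,0,3,0],
  [0.3,0,0,3,0],
])

```text
clock: 11.3
position: [676.2, 107.3, 139.2]
ee_rot: [0.061, 0.998, -0.0, -0.0]
contact_force: [-0.1, -0.1, -0.5]
gripper_width: 36.4
grasp_force: 60.0
```

drive_tool([
  [0.3,0,0,1,0],
  [0.3,0,0,2,0],
  [0.3,0,0,2,0],
])

```text
clock: 11.6
position: [676.6, 107.4, 138.0]
ee_rot: [0.061, 0.998, 0.0, 0.0]
contact_force: [0.2, 0.3, 2.7]
gripper_width: 36.0
grasp_force: 60.0
```

drive_tool([
  [0.3,0,0,1,0],
  [0.3,0,0,2,0],
  [0.3,0,0,2,0],
])

```text
clock: 11.9
position: [676.7, 107.3, 137.6]
ee_rot: [0.061, 0.998, -0.0, 0.001]
contact_force: [-2.8, -0.2, 8.0]
gripper_width: 36.1
grasp_force: 60.6
```

drive_tool([
  [0.3,0,0,2,0],
  [0.3,0,0,4,0],
  [0.3,0,0,4,0],
])

```text
clock: 12.2
position: [676.7, 107.4, 137.0]
ee_rot: [0.06, 0.998, -0.0, 0.002]
contact_force: [-9.4, 0.2, 19.0]
gripper_width: 36.4
grasp_force: 61.9
```

drive_tool([
  [0.3,0,0,-3,0],
  [0.3,0,0,-5,0],
  [0.12,0,0,-5,0],
  [0.11,0,0,-5,0],
  [0.1,0,0,-5,0],
  [0.09,0,0,-5,0],
  [0.08,0,0,-5,0],
  [0.06,0,0,-5,0],
  [0.04,0,0,-5,0],
  [0.02,0,0,-5,0],
  [0,0,0,-5,0],
])

```text
clock: 13.3
position: [676.4, 107.5, 136.4]
ee_rot: [0.061, 0.998, 0.0, 0.0]
contact_force: [-1.1, -0.1, 1.3]
gripper_width: 42.6
grasp_force: 0.0
```

```bash
python3 - <<'E'
from h import *
w=arm.get_image("wrist");D=arm.get_image("side");S=arm.get_image("scene")
c=np.zeros((600,800,3),np.uint8);c[:300,:400]=cv2.resize(w[150:360,150:430],(400,300),interpolation=2);c[:300,400:]=cv2.resize(S[210:285,250:350],(400,300),interpolation=2)
c[300:,:400]=cv2.resize(D[120:220,250:383],(400,300),interpolation=2);cv2.imwrite("pics/m5.png",c)
E
```

```text
(no output)
```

View pics/m5.png

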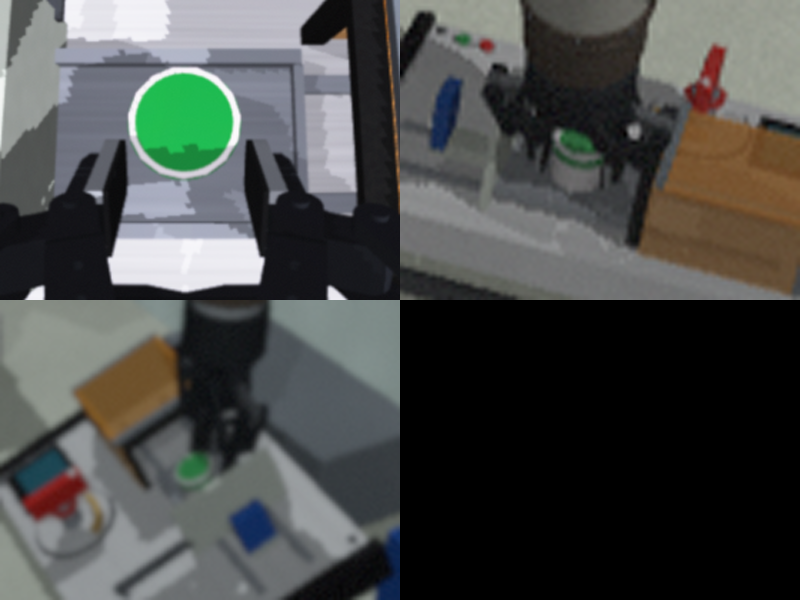

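The cup stands flat on the tray floor: the lid is at (184,122) in the wrist crop, the plate is to its left and the hood to its right. I rise clear and go behind the tab with the fingers shut.

drive_tool([
  [-0.1,0,0,0,0],
  [-0.1,0,0,0,0],
  [-0.1,0,0,-10,0],
  [-0.1,0,0,-30,0],
  [-0.1,0,0,-60,0],
  [-0.1,0,0,-95,0],
  [0.5,0,0,-120,0],
  [1,0,-30,-120,0],
  [1,1,-70,-120,0],
  [1,1,-110,-120,0],
  [1,1,-131,-120,0],
  [1,1,-131,-120,0],
])

```text
clock: 14.65
position: [658.9, -25.5, 257.2]
ee_rot: [0.063, 0.998, -0.0, 0.0]
contact_force: [-0.4, 0.7, -0.4]
gripper_width: -0.2
grasp_force: 0.0
```

```bash
python3 - <<'E'
from h import *
p=pose();r=p[0];print(p[1]);w=arm.get_image("wrist");cv2.imwrite("pics/w6.png",w);S=arm.get_image("scene");D=arm.get_image("side")
t=np.radians(27);a=np.radians(-7.13);x=np.array([np.cos(a)*np.cos(t),np.sin(a)*np.cos(t),np.sin(t)]);y=np.array([-np.sin(a),np.cos(a),0]);z=np.cross(x,y);tr=np.array([681.5,104.3,123.6])
print("to -128:",r.T@(tr+3*x-128*y+20*z-p[1]))
print(blobs(w,"blue",amin=60)[:4],blobs(w,"green",amin=60)[:3])
c=np.zeros((600,800,3),np.uint8);c[:300,:400]=cv2.resize(w,(400,300));c[:300,400:]=cv2.resize(S[210:285,250:350],(400,300),interpolation=2)
c[300:,:400]=cv2.resize(D[120:220,250:383],(400,300),interpolation=2);cv2.imwrite("pics/m6.png",c)
E
```

```text
[658.9 -25.5 257.2]
to -128: [  0.2   3.6 114.4]
[(1016, [208.4, 289.0], [166, 278, 82, 31]), (804, [315.9, 186.9], [307, 164, 19, 47]), (634, [82.9, 25.3], [70, 11, 27, 30]), (333, [279.5, 340.6], [273, 326, 14, 29])] [(1005, [431.5, 181.3], [414, 164, 36, 36]), (330, [53.4, 338.6], [43, 329, 22, 20]), (277, [14.0, 370.8], [4, 362, 21, 19])]
```

View pics/m6.png

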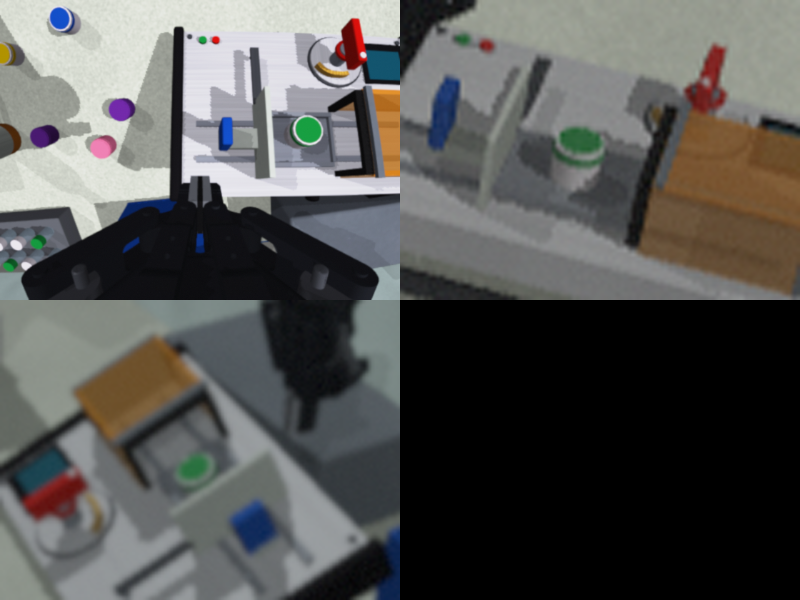

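The cup stands lid up against the tray's downhill side. The tab is at wrist mosaic (226,133), with clear deck to its left for the fingers.

drive_tool([
  [1,0,5,30,0],
  [1,0,5,65,0],
  [1,0,5,95,0],
  [1,0,5,110,0],
  [1,0,5,114,0],
  [1,0,5,114,0],
  [1,0,8,114,0],
  [1,0,10,114,0],
  [1,0,12,114,0],
  [1,0,12,114,0],
])

```text
clock: 15.8
position: [661.4, -10.3, 143.3]
ee_rot: [0.061, 0.998, 0.0, 0.001]
contact_force: [0.8, -0.5, 0.2]
gripper_width: 0.3
grasp_force: 0.2
```

drive_tool([
  [1,0,4,0,0],
  [1,0,8,0,0],
  [1,0,12,0,0],
  [1,0,16,0,0],
  [1,0,20,0,0],
  [1,0,24,0,0],
  [1,0,28,0,0],
  [1,0,32,0,0],
  [1,0,36,0,0],
  [1,0,40,0,0],
  [1,0,44,0,0],
  [1,0,48,0,0],
])

```text
clock: 17.0
position: [666.7, 37.3, 142.3]
ee_rot: [0.061, 0.998, -0.0, -0.0]
contact_force: [0.6, -0.8, 0.8]
gripper_width: -0.1
grasp_force: 0.9
```

```bash
cat >>h.py <<'E'
t=np.radians(27);a=np.radians(-7.13);X=np.array([np.cos(a)*np.cos(t),np.sin(a)*np.cos(t),np.sin(t)]);Y=np.array([-np.sin(a),np.cos(a),0]);Z=np.cross(X,Y);TR=np.array([681.5,104.3,123.6])
def onz(od,h):
    o,d=od;q=o+(TR+(h-10)*Z-o)@Z/(d@Z)*d;return np.array([(q-TR)@X,(q-TR)@Y])
E
python3 - <<'E'
from h import *
p=pose();print(p[1],((p[1]-TR)@X,(p[1]-TR)@Y));w=arm.get_image("wrist")
for c in("blue","green"):
    for b in blobs(w,c,amin=100)[:4]:print(c,b,onz(ray("wrist",b[1],p),62 if c=="blue" else 42))
E
```

```text
[666.7  37.3 142.3] (np.float64(2.8348096344546048), np.float64(-68.29792551200612))
blue (2356, [322.7, 242.4], [305, 206, 35, 74]) [ -5.3 -49.9]
blue (184, [97.1, 340.7], [84, 334, 25, 18]) [  36. -144.]
green (2699, [513.8, 231.2], [487, 200, 54, 63]) [-11.4  52. ]
green (524, [480.3, 236.0], [469, 197, 43, 72]) [-9.1 33.3]
green (215, [199.3, 27.9], [191, 20, 17, 17]) [-128.3 -114.5]
```

drive_tool([
  [1,0,4,0,0],
  [1,0,8,0,0],
  [1,0,12,0,0],
  [1,0,16,0,0],
  [1,0,20,0,0],
  [1,0,24,0,0],
  [1,0,28,0,0],
  [1,0,32,0,0],
  [1,0,36,0,0],
  [1,0,40,0,0],
  [1,0,42,0,0],
  [1,0,44,0,0],
])

```text
clock: 18.25
position: [672.0, 80.9, 142.2]
ee_rot: [0.061, 0.998, -0.0, -0.0]
contact_force: [0.1, -1.4, -0.7]
gripper_width: -0.0
grasp_force: 0.8
```

drive_tool([
  [1,0,1.5,0,0],
  [1,0,3,0,0],
  [1,0,4.5,0,0],
  [1,0,6,0,0],
  [1,0,6,0,0],
])

```text
clock: 18.75
position: [672.8, 86.9, 142.3]
ee_rot: [0.061, 0.998, 0.0, -0.0]
contact_force: [0.5, -0.7, -1.2]
gripper_width: 0.2
grasp_force: 0.4
```

```bash
python3 - <<'E'
from h import *
p=pose();print(p[1],((p[1]-TR)@X,(p[1]-TR)@Y),arm.read_state()["contact_force"]);w=arm.get_image("wrist");D=arm.get_image("side");S=arm.get_image("scene")
c=np.zeros((600,800,3),np.uint8);c[:300,:400]=cv2.resize(w,(400,300));c[:300,400:]=cv2.resize(S[210:285,250:350],(400,300),interpolation=2)
c[300:,:400]=cv2.resize(D[120:220,250:383],(400,300),interpolation=2);cv2.imwrite("pics/m7.png",c)
E
```

```text
[672.8  86.9 142.3] (np.float64(2.6857811195339294), np.float64(-18.330717361215058)) [ 0.5 -0.7 -1.2]
```

drive_tool([
  [1,0,1.5,0,0],
  [1,0,3,0,0],
  [1,0,4.5,0,0],
  [1,0,6,0,0],
  [1,0,6,0,0],
])

```text
clock: 19.4
position: [673.3, 91.5, 142.4]
ee_rot: [0.061, 0.998, -0.001, -0.0]
contact_force: [-0.2, -5.2, 1.1]
gripper_width: -0.0
grasp_force: 2.7
```

drive_tool([
  [1,0,1,0,0],
  [1,0,2,0,0],
  [1,0,2,0,0],
])

```text
clock: 19.7
position: [673.4, 92.6, 142.5]
ee_rot: [0.061, 0.998, -0.002, -0.001]
contact_force: [-0.3, -7.1, 0.4]
gripper_width: -0.1
grasp_force: 3.8
```

The sledge rests against the seal at about 7 N. I back off, rise, and measure the wing again from above.

drive_tool([
  [1,0,-1,0,0],
  [1,0,-2,0,0],
  [1,0,-4,0,0],
  [1,0,-10,0,0],
  [1,0,-12,-20,0],
  [1,0,-12,-60,0],
  [1,0,-12,-100,0],
  [1,0,0,-125,0],
  [1,5,30,-125,0],
  [1,10,55,-125,0],
  [1,10,55,-125,0],
])

```text
clock: 20.8
position: [670.4, 154.1, 267.3]
ee_rot: [0.059, 0.998, 0.001, 0.001]
contact_force: [-1.0, -0.1, 0.2]
gripper_width: -0.0
grasp_force: 0.0
```

```bash
python3 - <<'E'
from h import *
p=pose();print(p[1],np.degrees(arm.read_state()["joints"][5]));w=arm.get_image("wrist");cv2.imwrite("pics/w8.png",w)
for b in blobs(w,"red",amin=100)[:3]:print("red",b,onz(ray("wrist",b[1],p),55))
for b in blobs(w,"blue",amin=100)[:4]:print("blue",b,onz(ray("wrist",b[1],p),62))
h=cv2.cvtColor(w,cv2.COLOR_BGR2HSV)
m=cv2.inRange(h,(0,170,150),(5,255,255))|cv2.inRange(h,(174,170,150),(180,255,255))
cn=max(cv2.findContours(m,0,2)[0],key=cv2.contourArea);r=cv2.minAreaRect(cn);print(r)
print([onz(ray("wrist",q,p),58) for q in cv2.boxPoints(r)])
c=np.zeros((600,800,3),np.uint8);c[:300,:400]=cv2.resize(w,(400,300))
x,y=map(int,r[0]);x=min(max(x,70),490);y=min(max(y,53),367);c[:300,400:]=cv2.resize(w[y-53:y+52,x-70:x+70],(400,300),interpolation=2)
S=arm.get_image("scene");D=arm.get_image("side");c[300:,400:]=cv2.resize(S[210:285,270:370],(400,300),interpolation=2)
c[300:,:400]=cv2.resize(D[120:220,250:383],(400,300),interpolation=2);cv2.imwrite("pics/m8.png",c)
E
```

```text
[670.4 154.1 267.3] -123.09333215326538
red (1040, [307.6, 71.8], [292, 35, 30, 71]) [-122.1   74. ]
blue (8201, [98.9, 314.1], [0, 279, 195, 90]) [ 94.  -95.3]
blue (759, [228.3, 195.8], [219, 175, 20, 43]) [-2.4  5.8]
blue (410, [526.6, 310.4], [494, 303, 66, 16]) [ 92.2 251.6]
blue (254, [183.5, 342.4], [171, 331, 25, 24]) [113.7 -25.8]
((312.08416748046875, 64.95565795898438), (60.15659713745117, 17.35777473449707), 88.78113555908203)
[array([-159.7,   69.8]), array([-160.4,   86.4]), array([-96.8,  85.8]), array([-96.2,  70.1])]
```

View pics/m8.png

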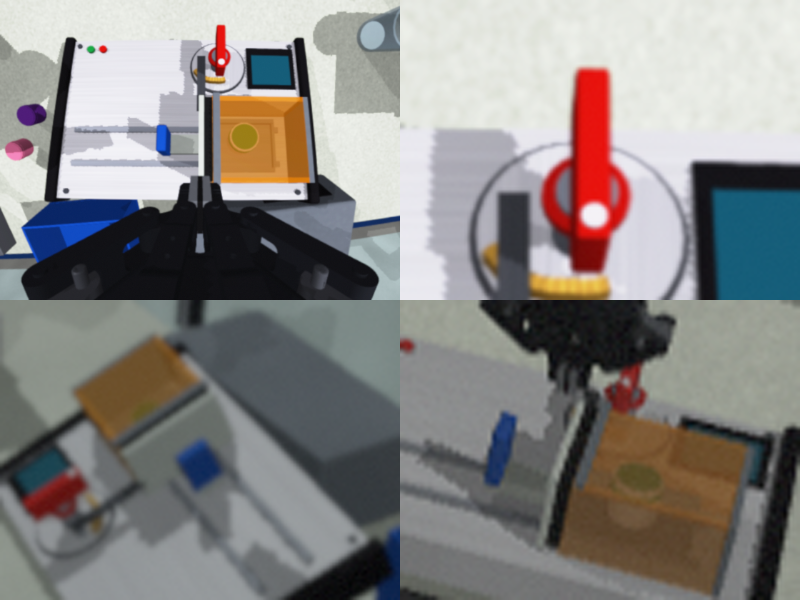

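The sledge is in: the end plate is at the seal and the cup is upright under the hood at (244,137). The wing in the crop runs from (590,70) to (592,235), white dot at (594,215), still open. The dark pin arm is to its left at (513,245).

```bash
python3 - <<'E'
from h import *
p=pose();r=p[0]
q=[onz(ray("wrist",u,p),58) for u in((302.9,35.5),(314.0,35.5),(304,92),(314.8,92))];print(q);ax=np.mean(q,0);print("axis",ax)
ax=np.array(ax)
print("now",p[1])
for th,rho,gap in((0,26,10),(0,26,0),(.3,24,0),(.6,22,0),(.9,20,0),(1.2,18,0),(1.4,18,0),(1.57,18,0),(1.65,18,0)):
    u=np.array([-np.cos(th),np.sin(th)]);n=-np.array([np.sin(th),np.cos(th)])
    e=14.5*abs(np.cos(th))+12.3*abs(np.sin(th))
    c=ax+rho*u+(6+e+gap)*n
    w=TR+c[0]*X+c[1]*Y+48*Z-[0,0,24.7]
    print(th,w,"tool shift",r.T@(w-p[1]))
E
```

```text
[array([-158.5,   66.6]), array([-158.6,   77.2]), array([-98.8,  66.6]), array([-98.9,  76.4])]
axis [-128.7   71.7]
now [670.6 150.7 267.2]
0 [528.2 165.   71.4] tool shift [143.1  -3.1 195.8]
0 [529.5 174.9  71.4] tool shift [143.    6.9 195.8]
0.3 [526.7 180.5  69.7] tool shift [146.5  12.1 197.5]
0.6 [525.5 187.9  68.6] tool shift [148.5  19.3 198.6]
0.9 [527.  196.3  68.8] tool shift [148.1  27.7 198.4]
1.2 [531.6 203.9  70.7] tool shift [144.5  35.9 196.6]
1.4 [536.1 209.1  72.6] tool shift [140.6  41.6 194.6]
1.57 [541.  212.3  74.9] tool shift [136.1  45.4 192.3]
1.65 [541.6 213.7  75.1] tool shift [135.7  46.9 192.1]
```

drive_tool([
  [1,40,-2,0,0],
  [1,85,-4,0,0],
  [1,125,-5,0,0],
  [1,143,-6,0,0],
  [1,143,-6,30,0],
  [1,143,-6,75,0],
  [1,143,-6,120,0],
  [1,143,-6,155,0],
  [1,143,-6,180,0],
  [1,143,-6,192,0],
  [1,143,-6,192,0],
  [1,143,-6,192,0],
])

```text
clock: 22.15
position: [528.9, 162.0, 76.5]
ee_rot: [0.061, 0.998, 0.001, 0.001]
contact_force: [0.4, -0.3, 1.0]
gripper_width: 0.1
grasp_force: 0.0
```

```bash
python3 - <<'E'
from h import *
p=pose();r=p[0];print(p[1],arm.read_state()["contact_force"])
for w in([529.5,174.9,71.4],[526.7,180.5,70],[525.5,187.9,69.5],[527,196.3,69.5],[531.6,203.9,71],[536.1,209.1,73],[541,212.3,75],[541.6,213.7,75]):print(r.T@(np.array(w)-p[1]))
E
```

```text
[528.9 162.   76.5] [ 0.4 -0.3  1. ]
[ 1.  12.8  5.1]
[ 4.5 18.1  6.5]
[ 6.6 25.3  7. ]
[ 6.1 33.8  7. ]
[ 2.5 41.9  5.5]
[-1.4 47.6  3.5]
[-5.8 51.4  1.5]
[-6.3 52.8  1.5]
```

First part of the push, down to the working height and round to about 0.9 rad.

drive_tool([
  [1,0,0,4,0],
  [1,1,6,4,0],
  [1,1,12,4,0],
  [1,3,15,5,0],
  [1,4.5,18,5,0],
  [1,6,21,6,0],
  [1,6.5,25,6,0],
  [1,6.5,28,6,0],
  [1,6.5,31,6,0],
  [1,6,34,6,0],
  [1,6,34,6,0],
])

```text
clock: 23.25
position: [526.0, 196.7, 69.2]
ee_rot: [0.061, 0.998, 0.0, -0.0]
contact_force: [-0.5, -0.7, 0.7]
gripper_width: 0.0
grasp_force: 1.0
```

```bash
python3 - <<'E'
from h import *
p=pose();r=p[0];print(p[1],arm.read_state()["contact_force"])
D=arm.get_image("side");S=arm.get_image("scene");cv2.imwrite("pics/d9.png",D)
for c,roi in(("red",(245,165,295,210)),("blue",(300,160,345,200))):print(c,blobs(D,c,roi,5))
w=arm.get_image("wrist");cv2.imwrite("pics/w9.png",w)
for b in blobs(w,"red",amin=60)[:4]:print("w red",b,onz(ray("wrist",b[1],p),55))
for w in([531.6,203.9,71],[536.1,209.1,73],[541,212.3,75],[541.6,213.7,75]):print(r.T@(np.array(w)-p[1]))
E
```

```text
[526.  196.7  69.2] [-0.5 -0.7  0.7]
red [(78, [270.8, 185.1], [263, 180, 16, 10])]
blue [(134, [315.8, 174.3], [309, 167, 14, 16])]
w red (259, [12.6, 270.1], [4, 262, 19, 17]) [-166.5  -58.4]
w red (229, [280.3, 344.0], [274, 328, 13, 27]) [-135.6   72.9]
[-4.6  7.8 -1.8]
[-8.5 13.5 -3.8]
[-13.   17.3  -5.8]
[-13.4  18.7  -5.8]
```

drive_tool([
  [1,-1,2,-0.5,0],
  [1,-2,4,-1,0],
  [1,-3,6,-1,0],
  [1,-5,8,-2,0],
  [1,-6,10,-3,0],
  [1,-8,12,-3,0],
  [1,-9,14,-4,0],
  [1,-9,14,-4,0],
])

```text
clock: 24.2
position: [531.7, 204.9, 71.4]
ee_rot: [0.062, 0.998, -0.005, -0.006]
contact_force: [-7.7, -10.1, 2.2]
gripper_width: 0.1
grasp_force: 5.5
```

```bash
python3 - <<'E'
from h import *
p=pose();r=p[0];print(p[1],arm.read_state()["contact_force"])
D=arm.get_image("side");cv2.imwrite("pics/d10.png",D)
for n in("d1","d9","d10"):
    D=cv2.imread(f"pics/{n}.png");print(n,blobs(D,"red",(245,165,295,210),5,110),blobs(D,"blue",(300,160,345,200),5))
    h=cv2.cvtColor(D,cv2.COLOR_BGR2HSV)[172:200,252:292];m=((h[...,0]<7)|(h[...,0]>172))&(h[...,1]>110)
    ys,xs=np.nonzero(m)
    print("\n".join("".join("#" if v else "." for v in q) for q in m))
E
```

```text
[531.7 204.9  71.4] [ -7.7 -10.1   2.2]
d1 [(161, [267.5, 184.9], [257, 179, 21, 14])] [(132, [333.6, 193.8], [327, 187, 14, 13])]
........................................
........................................
........................................
........................................
........................................
........................................
..................##....................
.................########...............
...............###########..............
..............############..............
............##############..............
...........###############..............
.........###############................
.....##################.................
.....##################.................
......#################.................
......#############..##.................
.......###########...##.................
........##########..##..................
.........####....####...................
..........##............................
........................................
........................................
..........................
[... 1955 characters left out ...]
...
...........#########....................
..........##########...##...............
..........###############...............
..........################..............
..........################..............
..............############..............
...................#######..............
...................####.................
.................####...................
........................................
........................................
........................................
........................................
........................................
........................................
........................................
........................................
```

drive_tool([
  [1,-1,1.5,0,0],
  [1,-2,3,-1,0],
  [1,-3.5,4,-1,0],
  [1,-5,5,-2,0],
  [1,-6.5,5.5,-2,0],
  [1,-8,6,-3,0],
  [1,-8,6,-3,0],
])

```text
clock: 24.95
position: [534.5, 207.0, 72.2]
ee_rot: [0.063, 0.998, -0.008, -0.012]
contact_force: [-18.9, -10.0, 5.0]
gripper_width: -0.0
grasp_force: 10.6
```

```bash
cat >v.py <<'E'
from h import *
p=pose();s=arm.read_state();print(p[1],((p[1]-TR)@X,(p[1]-TR)@Y),s["contact_force"],s["clock"])
D=arm.get_image("side")
print(blobs(D,"blue",(300,160,345,200),5)[:1])
h=cv2.cvtColor(D,cv2.COLOR_BGR2HSV)[176:198,252:292];m=((h[...,0]<7)|(h[...,0]>172))&(h[...,1]>110)
print("\n".join("".join("#" if v else "." for v in q) for q in m))
E
python3 v.py
```

```text
[534.5 207.   72.2] (np.float64(-164.66247945155772), np.float64(83.62803275346451)) [-18.9 -10.    5. ] 24.95
[(134, [315.3, 173.6], [309, 166, 14, 16])]
........................................
........................................
........................................
........................................
........................................
..............####......................
............########....................
............#######.....................
............#######.....................
............#######...#.................
............############................
............#############...............
..............###########...............
...................#######..............
..................########..............
.................####...#...............
........................................
........................................
........................................
........................................
........................................
........................................
```

The cam is drawing the pin, but the force is rising because the lever is short. I back off, measure the angle, and push again nearer the wing's end.

drive_tool([
  [1,5,-4,3,0],
  [1,10,-9,3,0],
  [1,16,-14,0,0],
  [1,16,-14,-30,0],
  [1,16,-14,-75,0],
  [1,10,-14,-120,0],
  [1,-30,-20,-160,0],
  [1,-70,-40,-190,0],
  [1,-100,-45,-195,0],
  [1,-100,-45,-195,0],
  [1,-100,-45,-195,0],
])

```text
clock: 26.1
position: [639.9, 157.3, 271.1]
ee_rot: [0.062, 0.998, 0.001, 0.0]
contact_force: [-0.9, -0.9, -0.6]
gripper_width: -0.1
grasp_force: 0.0
```

```bash
cat >wing.py <<'E'
from h import *
p=pose();print(p[1],arm.read_state()["contact_force"]);w=arm.get_image("wrist");cv2.imwrite("pics/wx.png",w)
h=cv2.cvtColor(w,cv2.COLOR_BGR2HSV)
for b in blobs(w,"blue",amin=100)[:4]:print("blue",b,onz(ray("wrist",b[1],p),62))
# back-project the ring of red pixels near the wing onto h=58
m=(cv2.inRange(h,(0,170,90),(5,255,255))|cv2.inRange(h,(174,170,90),(180,255,255)))
n,l,st,ce=cv2.connectedComponentsWithStats(m)
best=min((i for i in range(1,n) if st[i,4]>150),key=lambda i:np.linalg.norm(onz(ray("wrist",ce[i],p),55)-[-128.7,71.7]))
x0,y0,ww,hh=st[best,:4];print(st[best])
sub=h[y0-2:y0+hh+2,x0-2:x0+ww+2];red=m[y0-2:y0+hh+2,x0-2:x0+ww+2]>0
for i in range(0,sub.shape[0],2):print("".join(("#" if sub[i,j,2]>190 else "+") if red[i,j] else ("o" if sub[i,j,1]<60 and sub[i,j,2]>235 else ".") for j in range(sub.shape[1])))
print("origin",x0-2,y0-2)
E
python3 wing.py
```

```text
[639.9 157.3 271.1] [-0.9 -0.9 -0.6]
blue (4111, [92.9, 326.7], [40, 303, 134, 65]) [  81.8 -111.4]
blue (636, [235.4, 226.2], [227, 208, 18, 37]) [-4.7  9.1]
blue (256, [183.2, 342.6], [171, 332, 25, 23]) [ 92.7 -32.5]
[ 278   82   61   43 1264]
.................................................................
..........................................................#......
.....................................................#######.....
................................................#############....
...........................................###################...
......................................#########################..
.................................##########################+++...
.............................##########################++++++....
.......................###########################++++++++++.....
..................###########################+++++++++++++++.....
.............###########################+++++++++++++++++++......
.............######################++++++++++++++++++++++........
....#..oooooo.#################+++++++++++++++++++++.............
..+##.ooooooo..###########+++++++++++++++++++++..................
..++#...oooo..#######++++++++++++++++++++++++....................
..+++##.....####+++++++++++++++++++++++..++##....................
..++++#####+++++++++++++++++++++++.......####....................
..+++++++++++++++++++++++++++...........####.....................
..++++++++++++++++++++++++.............#####.....................
...+++++++++++++++++++++++..........+######......................
....+++++++++++.....++##################+........................
.....+++++++..........++++##########++...........................
......+...................+++++++++..............................
.................................................................
origin 276 80
```

```bash
cat >path.py <<'E'
from h import *
import sys
p=pose();r=p[0]
def plan(rows,ax=np.array([-128.7,71.7])):
    for th,rho,d in rows:   # d: distance of finger centre behind the wing's mid-plane
        u=np.array([-np.cos(th),np.sin(th)]);n=-np.array([np.sin(th),np.cos(th)])
        c=ax+rho*u+d*n;w=TR+c[0]*X+c[1]*Y+48*Z-[0,0,24.7]
        print(th,rho,d,w,r.T@(w-p[1]))
E
python3 - <<'E'
from path import *
a,b=[onz(ray("wrist",q,p),58) for q in((286,106),(336,87))];print(a,b,(a+b)/2,"theta",np.arctan2((b-a)[1],-(b-a)[0]))
th=np.arctan2((b-a)[1],-(b-a)[0])
plan([(th,26,30),(th,26,18),(1.36,25,16),(1.5,25,16),(1.6,25,16)])
E
```

```text
[-121.5   53.8] [-142.   102.6] [-131.8   78.2] theta 1.1720064629842974
1.1720064629842974 26 30 [523.2 208.8  66.1] [121.3  36.6 204.9]
1.1720064629842974 26 18 [533.5 212.2  71.1] [111.4  41.2 199.8]
1.36 25 16 [539.2 215.6  73.8] [106.2  45.3 197.2]
1.5 25 16 [542.3 218.   75.2] [103.4  48.  195.8]
1.6 25 16 [544.7 219.3  76.3] [101.2  49.7 194.7]
```

drive_tool([
  [1,40,15,0,0],
  [1,85,30,0,0],
  [1,122,40,0,0],
  [1,124,41,30,0],
  [1,124,41,75,0],
  [1,124,41,120,0],
  [1,124,41,160,0],
  [1,124,41,188,0],
  [1,124,41,200,0],
  [1,124,41,200,0],
  [1,124,41,200,0],
])

```text
clock: 27.25
position: [521.7, 214.0, 72.7]
ee_rot: [0.06, 0.998, 0.001, 0.001]
contact_force: [-0.4, 0.1, 0.3]
gripper_width: -0.1
grasp_force: 0.0
```

```bash
python3 - <<'E'
from path import *
print(p[1],arm.read_state()["contact_force"])
plan([(1.17,28,30),(1.17,28,20),(1.17,28,15),(1.36,28,15),(1.5,27,15),(1.6,27,15)],np.array([-129,73.5]))
E
```

```text
[521.7 214.   72.7] [-0.4  0.1  0.3]
1.17 28 30 [522.6 212.4  65.6] [-1.1 -1.4  7.1]
1.17 28 20 [531.2 215.3  69.8] [-9.3  2.5  3. ]
1.17 28 15 [535.6 216.7  71.9] [-13.4   4.4   0.9]
1.36 28 15 [539.8 220.5  73.8] [-17.2   8.7  -1. ]
1.5 27 15 [543.2 221.7  75.4] [-20.4  10.3  -2.7]
1.6 27 15 [545.8 223.   76.7] [-22.8  11.9  -3.9]
```

drive_tool([
  [1,-3,1,2,0],
  [1,-6,2,2,0],
  [1,-9,3,2,0],
  [1,-12,5,1,0],
  [1,-14,6,1,0],
  [1,-16,7,0,0],
  [1,-18,8,-1,0],
  [1,-20,9,-2,0],
  [1,-20,9,-2,0],
])

```text
clock: 28.15
position: [533.6, 216.1, 71.1]
ee_rot: [0.062, 0.998, -0.005, -0.009]
contact_force: [-19.8, 0.3, 6.6]
gripper_width: 0.2
grasp_force: 9.5
```

```bash
python3 v.py; python3 -c "
from path import *
plan([(1.36,28,15),(1.5,27,15),(1.6,27,15)],np.array([-129,73.5]))"
```

```text
[533.6 216.1  71.1] (np.float64(-167.0002916022391), np.float64(92.60054941058007)) [-19.8   0.3   6.6] 28.15
[(133, [315.0, 173.4], [309, 166, 13, 16])]
........................................
........................................
........................................
........................................
............####........................
..........########......................
..........#########.....................
.........##########.....................
..........#########.....................
...........########.....................
............############................
.............###########................
..............###########...............
..................#######...............
..................########..............
.................####..##...............
........................................
........................................
........................................
........................................
........................................
........................................
1.36 28 15 [539.8 220.5  73.8] [-5.6  5.1 -2.9]
1.5 27 15 [543.2 221.7  75.4] [-8.8  6.7 -4.6]
1.6 27 15 [545.8 223.   76.7] [-11.2   8.2  -5.9]
```

drive_tool([
  [1,-1,0,0,0],
  [1,-2,1,0,0],
  [1,-3,1,0,0],
  [1,-4,2,0,0],
  [1,-4,2,0,0],
  [1,-4,2,0,0],
])

```text
clock: 28.8
position: [540.2, 218.9, 73.0]
ee_rot: [0.062, 0.998, -0.003, -0.006]
contact_force: [-16.0, -0.1, 9.6]
gripper_width: -0.0
grasp_force: 8.3
```

```bash
python3 v.py
```

```text
[540.2 218.9  73. ] (np.float64(-160.6184737329004), np.float64(96.1329121850509)) [-16.   -0.1   9.6] 28.8
[(135, [314.8, 173.4], [308, 166, 14, 16])]
........................................
........................................
........................................
............###.........................
...........#####........................
...........######.......................
............######......................
.............########...................
.............########...................
..............###....#..................
..............###....##.................
..............##....###.................
..................#####.................
..................#####.................
.................######.................
.................#######................
...................#####................
.....................##.................
........................................
........................................
........................................
........................................
```

drive_tool([
  [1,-1,0,0,0],
  [1,-2,0,-1,0],
  [1,-3,0,-1,0],
  [1,-3,0,-1,0],
  [1,-3,0,-1,0],
])

```text
clock: 29.35
position: [542.8, 219.1, 73.6]
ee_rot: [0.062, 0.998, -0.003, -0.006]
contact_force: [-18.2, 1.6, 9.7]
gripper_width: -0.1
grasp_force: 9.2
```

```bash
python3 v.py
```

```text
[542.8 219.1  73.6] (np.float64(-157.9963715995965), np.float64(96.70781124055803)) [-18.2   1.6   9.7] 29.35
[(134, [314.9, 173.4], [308, 166, 14, 16])]
........................................
........................................
........................................
...........#####........................
...........#####........................
............#####.......................
.............#####......................
.............########...................
..............######....................
..............####......................
..............##........................
..............#....#..#.................
..................#####.................
................#######.................
................#######.................
.................######.................
..................#####.................
....................###.................
.....................#..................
........................................
........................................
........................................
```

drive_tool([
  [1,-1,0,0,0],
  [1,-2,0,0,0],
  [1,-3,0,-1,0],
  [1,-3,0,-1,0],
  [1,-3,0,-1,0],
])

```text
clock: 29.9
position: [543.0, 218.9, 73.8]
ee_rot: [0.062, 0.998, -0.003, -0.009]
contact_force: [-25.1, 5.8, 10.5]
gripper_width: 0.3
grasp_force: 13.0
```

Position has stopped while the force rises, so this is the cam's stop. I retreat and check the angle.

drive_tool([
  [1,6,0,1,0],
  [1,12,0,1,0],
  [1,20,0,0,0],
  [1,20,0,-30,0],
  [1,20,0,-75,0],
  [1,10,-10,-120,0],
  [1,-30,-30,-160,0],
  [1,-70,-50,-190,0],
  [1,-100,-60,-195,0],
  [1,-100,-60,-195,0],
  [1,-100,-60,-195,0],
])

```text
clock: 31.0
position: [644.5, 147.9, 269.7]
ee_rot: [0.062, 0.998, 0.0, -0.0]
contact_force: [0.9, 0.5, -0.3]
gripper_width: 0.0
grasp_force: 0.0
```

```bash
python3 wing.py
```

```text
[644.5 147.9 269.7] [ 0.9  0.5 -0.3]
blue (4236, [98.3, 323.9], [44, 299, 138, 67]) [  82.8 -113.5]
blue (594, [246.4, 221.2], [238, 202, 17, 39]) [-4.3 10.2]
blue (261, [183.2, 342.5], [171, 331, 25, 24]) [ 95.9 -40.3]
[ 285   85   67   35 1441]
.......................................................................
....##..oooo..###......#...............................................
...+#.ooooooo.#############################............................
...+#.ooooooo..###################################################.....
...###.......#######################################################+..
...+################################################################+..
..+++++++++++++++++++###############################################+..
...++++++++++++++++++++++++++++++++++++++++++++#####################+..
...+++++++++++++++++++++++++++++++++++++++++++++++++++++++++++++++++...
...+++++++++++++++++++++++++++++++++++++++++++++++++++++++++++++++.....
...++++++++++++++++++++++++++++++++++++++++++++++++++++++++++++++......
....++++++++++++++++++++++++++++++++++++++++++++++++++++++++++++.......
.................+++++++.......++++++++++++++++++++++++++++++++........
.................++###++.................+++++..............+..........
...................+####+...............+####..........................
....................++#######........#######...........................
.....................+++##################.............................
........................++++###########+...............................
.............................++++++....................................
.......................................................................
origin 283 83
```

The wing lies across the slope at about 1.6 rad with the white dot to the right, and the sledge is drawn in. The robot is clear, so I hand in.

```bash
python3 -c "
from h import *
p=pose();a,b=[onz(ray('wrist',q,p),58) for q in((292,88),(349,92))];print(np.arctan2((b-a)[1],-(b-a)[0]))
print(arm.job_done())"
```

```text
1.640766866128745
the job is handed in; nothing more can be done
None
```

The job is handed in at about 31 s of the 64 s allowed: the green cup stands lid up in the tray, the sledge was slid gently onto the seal, and the cam lock is turned to about 1.64 rad with the sledge drawn in; the cup was last seen upright before the cam turn.

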